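# Sort a sample delivery into the feed magazine, in run order, and the tray

### The arm

A 6-joint arm with a two-finger parallel gripper is mounted at the origin on a cart in front of the work surface, level with it; the furniture and walls round the work are solid. World frame = base frame: x ahead of the robot, y to its left, z up, the work surface at z = 0. Lengths are in m, angles in rad, forces in N, time in s.
With the tool pointing down it reaches from about 0.375 to 0.975 m from the base axis. Payload 3.8 kg.
Tool frame: the origin (TCP) lies on the mounting face of the last link; the fingertips stand 173 mm ahead of it and the grasp point (between the pads) lies 155 mm ahead of it (bot.hold_point_z is the distance from the TCP to the grasp point, in m); z points along the fingers, y is the line along which they close (so a half turn about z gives the same grasp; the last joint's range is limited). The gripper opens to 85 mm and grips with 20 to 120 N. Pads are 22 mm wide; open, the fingers measure 114 mm over their backs; the gripper's body (76 mm by 85 mm) begins 54 mm behind the grasp point. The pads swing forward as they close: fully open they stand 13 mm farther back than shut.
Start: joints at [1.175, 0.264, 1.604, -0, 1.274, -0.037], TCP at [0.237, 0.632, 0.405] pointing down, gripper open.
Joint ranges: [-2.63, 2.63], [-0.94, 2.18], [0.31, 2.57], [-1.31, 4.45], [0, 2.66], [-2.55, 2.55]. Speed limits (rad/s): [2.57, 2.57, 3.14, 3.14, 3.14, 3.14].

### API

Orientations are given as a rotation vector (axis times angle).
In Python, from workcell import bot, optics gives the robot as it stands.
- The arm moves only by the shell command python3 -m jog 'ROWS' [OPENING] [FORCE]. ROWS is JSON, a list of rows, each an object of numbers: "dx", "dy", "dz": the shift along the tool's x, y, z in mm; "ax", "ay", "az": the turn, a rotation vector about the tool's x, y, z in degrees. A call has 1 to 20 rows; each row shifts and turns the commanded pose from where the row before left it, along the tool's axes as they then stand; what a row does not reach is not made up. A row lasts 1/12 s, in which the tool goes at most 41.7 mm and 7.16 degrees, less where a joint would pass 70% of its speed; a pose out of reach is approached as far as the arm can. A call with a gripper value outside its range is refused whole. OPENING is the opening, from 0 (shut) to 1 (fully open), set as the call begins (- or left out, the last holds). The fingers move at their own pace and stop on an object; FORCE is the grip in N (left out, the last holds). Time passes only in rows, so rows that do not move let the fingers close. It gives the time, the measured TCP pose, the force, the opening and the grip force at its end, in the units of the state.
- bot.read_state(): the state, without advancing time (a new reading comes with each control period).
- optics.read_camera(name): name is "side" or "top"; returns a dict with "img" (400x640x3 uint8, red, green, blue), "vertical_fov" (degrees; the focal length in pixels is half the picture's height over the tangent of half this angle, whatever the lens; pixels are square), "cx", "cy" (the principal point, pixels), "k1" (the pictures are not rectified: a ray, as slopes to the right and down, at radius r is drawn at 1 + k1 r^2 times it, then the intrinsics apply), "R" (3x3) and "t" (3): a world point X has camera coordinates R X + t. Camera axes: x right, y down, z forward; pixel columns grow to the right and rows downward; lengths in m; the calibration is good to about 2 mm. A picture is of the moment at which its call begins. There is no depth.
- bot.finish_job(): hands the job in; it is judged then, once.
The state is a dict: "time": time; "q": joint angles; "joint_vel": joint speeds; "joint_torque": joint torques, N m; "tool_pos": TCP position; "tcp_rot": TCP orientation; "wrist_force": force on the tool from outside, world axes, zero at the start; "torque": the same for the moment, N m; "width": opening from 0.0 (shut) to 1.0 (fully open); "grip_force": force on a finger pad.
Only numpy, scipy, OpenCV 4.12 (cv2) and the standard library are available. Lean on these libraries where they do the work, as an engineer would, in place of code of your own. Each camera call takes 0.05 s, during which the arm holds its last target. There are 200 camera calls.

### The job

Sort the delivery in the middle of the bench: load the three tubes into the sloping feed magazine so that they will come out in run order, the white-capped calibrator lying at the gate, the red-capped control next to it and the blue-capped sample last, all with their caps on the side with the low cut-away cheek. The gold-lidded specimen jar and the black-capped reagent bottle go to the microscope: stand them upright in the two-bay steel tray, one in each bay, whichever way round. Leave the glass beaker standing where it is.

Things in the scene. Friction and masses are not known exactly. Their poses are not given: they have to be found in the camera images.
- tube_white: Plastic screw-cap sample tube, 85 mm long, clear body 16 mm across, white ribbed cap 18 mm across on the last 17 mm, lying flat on the bench. Origin: on the axis at the pointed (base) end, 8 mm above the bench; own z axis runs along the tube from base to cap, so mid-length is at z = 42 mm. 17 g; rolls easily. The calibrator.
- tube_red: Plastic screw-cap sample tube, 85 mm long, clear body 16 mm across, red ribbed cap 18 mm across on the last 17 mm, lying flat on the bench. Origin: on the axis at the pointed (base) end, 8 mm above the bench; own z axis runs along the tube from base to cap, so mid-length is at z = 42 mm. 17 g; rolls easily. The control.
- tube_blue: Plastic screw-cap sample tube, 85 mm long, clear body 16 mm across, blue ribbed cap 18 mm across on the last 17 mm, lying flat on the bench. Origin: on the axis at the pointed (base) end, 8 mm above the bench; own z axis runs along the tube from base to cap, so mid-length is at z = 42 mm. 17 g; rolls easily. The patient sample.
- jar: Small clear specimen jar with a gold-yellow screw lid and a dark dried piece inside, 46 mm across, 52 mm tall, about 110 g, upright. Origin: centre of its underside, z up. Can be gripped across the body or lid.
- bottle: White-bodied reagent bottle with a narrower black ribbed screw cap, body 48 mm across up to 65 mm height, narrowing above, 98 mm tall over the cap, about 140 g, upright. Origin: centre of its underside, z up.
- beaker: Empty clear glass beaker, 55 mm across, 70 mm tall, standing loose among the delivery; a bystander, to be left where it stands. Origin: centre of its underside, z up.
- magazine: Gravity-feed tube magazine, fixed: white stand, 175 (x) x 122 (y) x 91 mm, open chute sloping 14 deg down to its -x end. Tubes lie along y on two rails (8 mm wide, at y = +-18 mm, floor open between them) and roll to two blue gate plates, 16 mm pitch. Inside 100 mm wide. Low cut-away cheek at +y, for the caps; full cheek at -y, 18 mm above tube axes. Origin: centre of underside, z up.
- magazine_gate (a point): Where the middle of the first tube, the one at the gate, comes to lie: on the tube's axis, on the chute's centre line, 42 mm above the bench at the lower (-x) end. Same axes as the magazine.
- magazine_load (a point): Loading point near the chute's upper end: where the middle of a tube's axis is when it just rests on the rails there, 63 mm above the bench, 88 mm up the slope from the gate point; a tube let go here rolls down by itself. A rear lip, 3 mm below axis height, closes the chute 39 mm farther up. Same axes as the magazine.
- tray: Two-bay stainless-steel instrument tray, fixed; rim 128 (x) by 186 (y) mm, 20 mm tall; inside 106 by 164 mm, split by a low cross divider (3 mm thick, top 15 mm above the bench) into two bays 106 by 80 mm, centred at y = +42 and -42 mm, each with a black rubber mat 5 mm above the bench. Origin: centre of its underside, z up.
Mind the look-alikes: they are no part of the job. What is shaped like the jar but orange or purple is not meant.

How it is judged:
At the end, for the whole second after the job is handed in: In the chute from the gate up: white, red, blue, each within 7 mm of its place (16 mm pitch), square within 0.15 rad, caps at +y. Jar and bottle upright within 0.1 rad on the tray's mats, one in each bay. All slower than 0.02 m/s. Beaker upright, within 25 mm of its start (x of tube_white in the frame of magazine between -0.0495 and -0.0355 m and y of tube_white in the frame of magazine between -0.053 and -0.03 m and z of tube_white in the frame of magazine between 0.036 and 0.06 m and angle between the z axis of each of tube_white, tube_red, tube_blue and the y axis of magazine, either way round below 0.15 rad and linear speed of each of tube_white, tube_red, tube_blue, jar, bottle below 0.02 m/s and x of tube_red in the frame of magazine between -0.0336 and -0.0196 m and y of tube_red in the frame of magazine between -0.053 and -0.03 m and z of tube_red in the frame of magazine between 0.036 and 0.06 m and x of tube_blue in the frame of magazine between -0.0177 and -0.0037 m and y of tube_blue in the frame of magazine between -0.053 and -0.03 m and z of tube_blue in the frame of magazine between 0.036 and 0.06 m and x of jar in the frame of tray between -0.033 and 0.033 m and z of jar in the frame of tray between 0.001 and 0.01 m and angle between each of jar, bottle's own z axis and vertical below 0.1 rad and x of bottle in the frame of tray between -0.033 and 0.033 m and z of bottle in the frame of tray between 0.001 and 0.01 m and ((y of jar in the frame of tray between 0.022 and 0.063 m and y of bottle in the frame of tray between -0.063 and -0.022 m) or (y of bottle in the frame of tray between 0.022 and 0.063 m and y of jar in the frame of tray between -0.063 and -0.022 m)) and not (distance of beaker from where it was at the start of the episode above 0.025 m or angle between beaker's own z axis and vertical above 0.2 rad)); the robot touches nothing.
It fails at once if the glass beaker is pushed more than 25 mm or tipped (distance of beaker from where it was at the start of the episode above 0.025 m or angle between beaker's own z axis and vertical above 0.2 rad).
It also fails if it takes over 115 s, if anything falls off the work surface, if the arm or the gripper's body presses on something with over 40 N, if the wrist force passes 120 N, or if a joint passes its speed limit or range.

## Working session

There is one attempt and no reset: what is moved stays moved. The work goes in short steps, Python scripts to look and compute and a shell command to move; the robot and the scene stay as the last step left them, time stands still between calls to the robot, and variables do not carry over. Pictures are saved under pics/ and viewed, at most 14 in all, crops included, and the job is handed in when it is done.

```bash
ls; mkdir -p pics; cat > h.py <<'E'
import numpy as np, cv2
from workcell import bot, optics
def cam(n): return optics.read_camera(n)
def ray(c,u,v):
    f=200/np.tan(np.radians(c["vertical_fov"])/2)
    K=np.array([[f,0,c["cx"]],[0,f,c["cy"]],[0,0,1.]])
    p=np.array([(u-c["cx"])/f,(v-c["cy"])/f]); s=p.copy()
    for _ in range(30): s=p/(1+c["k1"]*(s@s))
    R=np.array(c["R"]); t=np.array(c["t"])
    return -R.T@t, R.T@np.array([s[0],s[1],1.])
def onz(c,u,v,z):
    o,d=ray(c,u,v); return o+d*(z-o[2])/d[2]
def proj(c,X):
    f=200/np.tan(np.radians(c["vertical_fov"])/2)
    x=np.array(c["R"])@np.array(X)+np.array(c["t"]); s=x[:2]/x[2]; s=s*(1+c["k1"]*(s@s))
    return np.round(s*f+[c["cx"],c["cy"]],1)
E
python3 - <<'E'
from h import *
for n in("top","side"):
    c=cam(n); cv2.imwrite(f"pics/{n}0.png",c["img"][:,:,::-1]); R=np.array(c["R"]);print(n,c["vertical_fov"],c["k1"],c["cx"],c["cy"],-R.T@c["t"],R.round(2).tolist())
print(bot.read_state(),bot.hold_point_z)
E
```

```text
pics
top 49.57010190240827 0.0059401922115652 320.6060670153843 204.62589926432912 [0.32579994 0.09205378 1.23571193] [[-0.0, -1.0, -0.0], [-0.99, 0.0, -0.16], [0.16, 0.0, -0.99]]
side 54.380089753736904 -0.045765636834406674 322.5699529947976 197.45392560323168 [0.47681368 1.05861144 0.5162291 ] [[-1.0, -0.05, -0.02], [-0.0, 0.42, -0.91], [0.06, -0.91, -0.42]]
{'time': 0.1, 'q': array([ 1.17506590e+00,  2.64695580e-01,  1.60526594e+00, -3.59753831e-06,
        1.27368580e+00, -3.69012566e-02]), 'joint_vel': array([-0.00135717, -0.00215648, -0.00110485,  0.00120127, -0.00130206,
        0.00067989]), 'joint_torque': array([ 1.50121959e-03, -5.16695702e+01, -3.68595028e+01,  1.21735711e-04,
        6.13667376e-03,  4.80042638e-05]), 'tool_pos': array([0.23692765, 0.63171817, 0.40345878]), 'tcp_rot': array([-0.56054846, -3.09073297,  0.00315297]), 'wrist_force': array([ 0.32769811, -0.4145921 , -0.50379437]), 'torque': array([ 0.04154267, -0.00788525, -0.03394262]), 'grip_force': 0.0, 'width': 0.9993479497379628} 0.1547
```

View pics/top0.png

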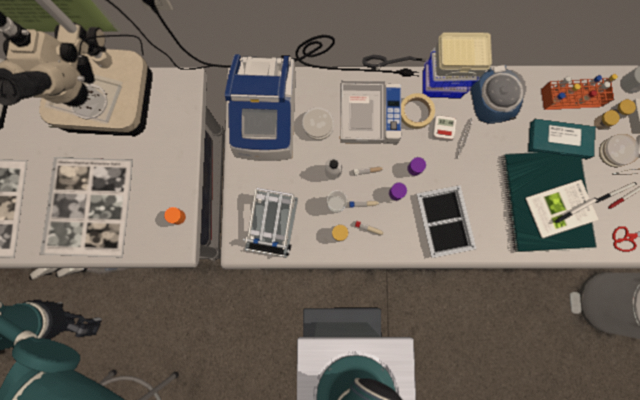

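View pics/side0.png

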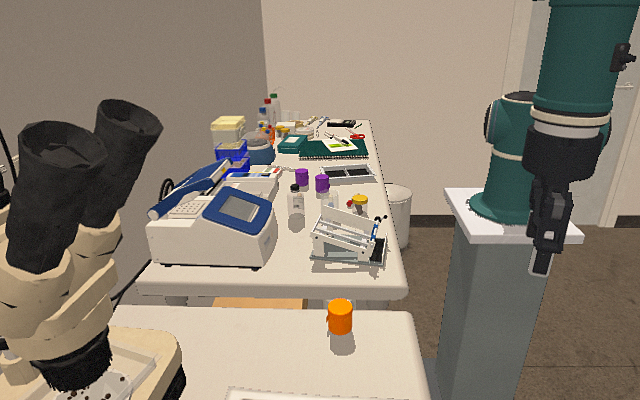

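Top view: tubes near (366,171) white, (358,204) blue, (367,228) red; jar with gold lid (340,232), bottle (334,168), beaker (335,202); look-alikes are the purple jars (417,166), (398,191) and the orange one (174,215). The gold lid at (340,232) is the one that fits. I'll confirm it in a crop and measure.

```bash
python3 - <<'E'
from h import *
c=cam("top"); im=c["img"][:,:,::-1]
cr=im[140:270,230:490]; cv2.imwrite("pics/crop1.png",cv2.resize(cr,(780,390),interpolation=cv2.INTER_CUBIC))
for u,v in [(225,240),(340,232),(334,168),(335,202),(268,222),(446,222)]: print(u,v,onz(c,u,v,0).round(3))
E
```

```text
225 240 [0.423 0.367 0.   ]
340 232 [0.446 0.039 0.   ]
334 168 [0.634 0.055 0.   ]
335 202 [0.533 0.053 0.   ]
268 222 [0.475 0.245 0.   ]
446 222 [ 0.474 -0.265  0.   ]
```

View pics/crop1.png

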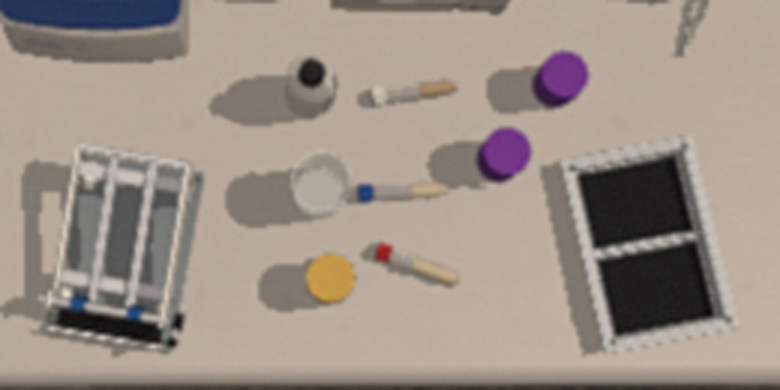

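```bash
python3 - <<'E'
from h import *
a=cv2.imread("pics/top0.png")[185:262,236:306]; b=cv2.imread("pics/side0.png")[195:275,300:400]
a=cv2.resize(a,None,fx=5,fy=5,interpolation=cv2.INTER_CUBIC); b=cv2.resize(b,None,fx=4,fy=4,interpolation=cv2.INTER_CUBIC)
h=max(a.shape[0],b.shape[0]); o=np.zeros((h,a.shape[1]+b.shape[1],3),np.uint8); o[:a.shape[0],:a.shape[1]]=a;o[:b.shape[0],a.shape[1]:]=b
cv2.imwrite("pics/crop2.png",o); print(o.shape,a.shape)
c=cam("top"); im=cv2.imread("pics/top0.png"); hsv=cv2.cvtColor(im,cv2.COLOR_BGR2HSV)
def blob(n,m,z):
    box=np.zeros(m.shape,np.uint8); box[150:262,236:480]=1
    k,l,s,ce=cv2.connectedComponentsWithStats((m.astype(np.uint8)*box))
    for i in range(1,k):
        if s[i,4]>8:
            mm=s[i]; print(n,ce[i].round(1),mm.tolist(),onz(c,*(ce[i]),z).round(4))
H,S,V=hsv[...,0],hsv[...,1].astype(int),hsv[...,2]
blob("red",((H<8)|(H>172))&(S>120),.008)
blob("blue",(H>100)&(H<128)&(S>110),.008)
blob("gold",(H>14)&(H<28)&(S>130)&(V>120),.052)
blob("purple",(H>130)&(H<160)&(S>100),.052)
blob("black",(V<50),.098)
E
```

```text
(385, 750, 3) (385, 350, 3)
red [357.3 223.8] [355, 221, 5, 6, 21] [ 0.4682 -0.0102  0.008 ]
blue [351.3 204. ] [350, 202, 4, 5, 18] [0.5254 0.006  0.008 ]
blue [255.6 240.9] [254, 239, 5, 5, 19] [0.42   0.2785 0.008 ]
blue [274.4 244.1] [272, 242, 6, 5, 18] [0.411  0.2251 0.008 ]
gold [339.6 232.3] [332, 225, 16, 16, 189] [0.4396 0.0422 0.052 ]
purple [416.5 165.9] [408, 158, 18, 17, 221] [ 0.6263 -0.175   0.052 ]
purple [397.6 191. ] [390, 183, 17, 17, 210] [ 0.5545 -0.1199  0.052 ]
black [333.1 164.1] [330, 161, 7, 7, 43] [0.6201 0.0601 0.098 ]
black [441.3 207.1] [423, 193, 37, 29, 770] [ 0.5021 -0.2263  0.098 ]
black [448.3 235.8] [430, 221, 38, 30, 805] [ 0.4255 -0.2413  0.098 ]
black [266. 248.] [249, 243, 34, 11, 184] [0.3944 0.2374 0.098 ]
```

View pics/crop2.png

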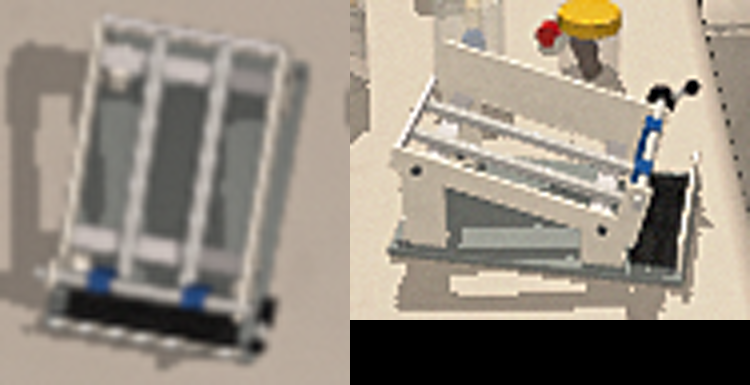

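```bash
cat >> h.py <<'E'
def tri(c1,p1,c2,p2):
    o1,d1=ray(c1,*p1);o2,d2=ray(c2,*p2)
    A=np.c_[d1,-d2]; s=np.linalg.lstsq(A,o2-o1,rcond=None)[0]; a=o1+s[0]*d1;b=o2+s[1]*d2
    return (a+b)/2,np.linalg.norm(a-b)
E
python3 - <<'E'
from h import *
T=cam("top");S=cam("side")
im=cv2.imread("pics/side0.png"); hsv=cv2.cvtColor(im,cv2.COLOR_BGR2HSV)[215:250,360:385]
m=((hsv[...,0]>100)&(hsv[...,0]<128)&(hsv[...,1]>130)).astype(np.uint8)
k,l,s,ce=cv2.connectedComponentsWithStats(m)
print([(ce[i]+[360,215],s[i].tolist()) for i in range(1,k)])
for a,b in [((255.6,240.9),(373.2,237)),((274.4,244.1),(375.5,226.8))]: print("gate",tri(T,a,S,b))
tp=lambda x,y:(236+x/5,185+y/5)
print("railtop", *[onz(T,*tp(*p),.0646).round(4) for p in((159,40),(222,48))])
print("railbot", *[onz(T,*tp(*p),.033).round(4) for p in((122,280),(185,290))])
print("lip ends", *[onz(T,*tp(*p),.0697).round(4) for p in((103,18),(288,48))])
print("base front", *[onz(T,*tp(*p),.01).round(4) for p in((48,325),(252,357))])
# tray mats
im=cv2.imread("pics/top0.png"); g=(im.max(2)<60).astype(np.uint8); 
for y0,y1 in((190,223),(221,253)):
    box=np.zeros_like(g);box[y0:y1,415:475]=g[y0:y1,415:475]
    k,l,s,ce=cv2.connectedComponentsWithStats(box);i=1+s[1:,4].argmax()
    r=cv2.minAreaRect(np.argwhere(l==i)[:,::-1].astype(np.float32)); print(r, onz(T,*r[0],.005).round(4))
cp=lambda x,y:(230+x/3,140+y/3)
print("rim",*[onz(T,*cp(*p),.02).round(4) for p in((563,162),(690,139),(736,324),(611,350))])
print("bottle",onz(T,333.1,164.1,.098),"beaker rim",onz(T,*cp(321,177),.07),"jar",onz(T,339.6,232.3,.052))
E
```

```text
[(array([384., 216.]), [24, 1, 1, 1, 1]), (array([379. , 217.5]), [19, 2, 1, 2, 2]), (array([373.44736842, 231.31578947]), [10, 9, 8, 16, 38])]
gate (array([0.4139845 , 0.27168267, 0.05532482]), np.float64(0.004842153748687304))
gate (array([0.40518587, 0.22049029, 0.05408249]), np.float64(0.005012475448387734))
railtop [0.5473 0.2394 0.0646] [0.5428 0.2047 0.0646]
railbot [0.4178 0.2615 0.033 ] [0.4122 0.2264 0.033 ]
lip ends [0.5587 0.2697 0.0697] [0.5418 0.168  0.0697]
base front [0.3943 0.3059 0.01  ] [0.3761 0.1907 0.01  ]
((441.5040283203125, 207.10263061523438), (24.920486450195312, 33.02470779418945), 78.31063079833984) [ 0.5163 -0.253   0.005 ]
((448.44232177734375, 235.71156311035156), (25.102861404418945, 33.535858154296875), 78.69007110595703) [ 0.434  -0.2689  0.005 ]
rim [ 0.552  -0.1826  0.02  ] [ 0.574  -0.3043  0.02  ] [ 0.3982 -0.3378  0.02  ] [ 0.3743 -0.2205  0.02  ]
bottle [0.62005211 0.06016644 0.098     ] beaker rim [0.52923479 0.0493428  0.07      ] jar [0.43976105 0.04227587 0.052     ]
```

```bash
cat >> h.py <<'E'
from scipy.spatial.transform import Rotation as Ro
def delta(x,y,tipz,yawdeg=None,tip=.173):
    """tool-frame move to put fingertips at x,y,tipz; yawdeg = world direction of closing line (mod 180)"""
    s=bot.read_state(); R=Ro.from_rotvec(s["tcp_rot"]).as_matrix(); cur=np.degrees(np.arctan2(R[1,1],R[0,1]))
    az=0.
    if yawdeg is not None: az=-((yawdeg-cur+90)%180-90)   # tool z down: +az turns clockwise
    R2=R@Ro.from_rotvec([0,0,np.radians(az)]).as_matrix()
    d=R2.T@(np.array([x,y,tipz+tip])-s["tool_pos"])*1000
    # levelling: rotation that would make tool z exactly down
    lv=R.T@np.cross(R[:,2],[0,0,-1])
    print("yaw now %.1f az %.1f then d"%(cur,az),d.round(1),"tilt fix deg",np.degrees(lv).round(2),"q6 %.2f q1 %.2f"%(s["q"][5],s["q"][0]),"t %.1f w %.2f"%(s["time"],s["width"]))
E
python3 - <<'E'
from h import *
T=cam("top"); cp=lambda x,y:(230+x/3,140+y/3)
for n,a,b in(("white",(370,97),(457,88)),("blue",(357,193),(446,189)),("red",(375,250),(458,281))):
    A=onz(T,*cp(*a),.009)[:2];B=onz(T,*cp(*b),.008)[:2];d=A-B;L=np.linalg.norm(d)
    print(n,A.round(4),B.round(4),"L %.4f ang %.1f mid"%(L,np.degrees(np.arctan2(d[1],d[0]))),((A+B)/2).round(4))
delta(.4398,.0423,.12,0)
E
```

```text
white [ 0.6184 -0.0009] [ 0.6273 -0.0854] L 0.0850 ang 96.1 mid [ 0.6229 -0.0432]
blue [0.5243 0.0128] [ 0.5281 -0.0725] L 0.0854 ang 92.6 mid [ 0.5262 -0.0298]
red [ 0.4694 -0.0036] [ 0.4399 -0.0818] L 0.0836 ang 69.3 mid [ 0.4547 -0.0427]
yaw now 69.4 az 69.4 then d [-589.6  202.8  111.6] tilt fix deg [-0.03 -0.    0.  ] q6 -0.04 q1 1.18 t 0.3 w 1.00
```

```bash
python3 -m jog '[{"az":7,"dz":10},{"az":7,"dz":10},{"az":7,"dz":10},{"az":7,"dz":10},{"az":7,"dz":10},{"az":7,"dz":10},{"az":7,"dz":10},{"az":7,"dz":10},{"az":7.1,"dz":10}]' 0.5 20; python3 -c "
from h import *
delta(.6229,-.0432,.1,6.1)"
```

```text
yaw now 69.4 az 63.3 then d [-712.3  312.   131.6] tilt fix deg [-0.03 -0.    0.  ] q6 -0.04 q1 1.18 t 0.3 w 1.00invalid input
```

```bash
python3 -m jog '[{"dx":0,"dy":0,"dz":10,"ax":0,"ay":0,"az":7}]' 0.5 30; python3 -m jog '[{"az":7,"dz":10}]'; python3 -m jog '[{"az":7,"dz":10}]' 0.5;  python3 -m jog --help | head -20
```

```text
time: 0.43
tool_pos: [0.2373, 0.6326, 0.397]
tcp_rot: [0.749, 3.05, 0.006]
wrist_force: [0.3, 0.1, 0.7]
width: 0.885
grip_force: 0.0invalid input
invalid input
invalid input: not JSON, or not a number
```

```bash
python3 -m jog '[{"dx":0,"dy":0,"dz":10,"ax":0,"ay":0,"az":7},{"dx":0,"dy":0,"dz":10,"ax":0,"ay":0,"az":7},{"dx":0,"dy":0,"dz":10,"ax":0,"ay":0,"az":7},{"dx":0,"dy":0,"dz":10,"ax":0,"ay":0,"az":7},{"dx":0,"dy":0,"dz":10,"ax":0,"ay":0,"az":7},{"dx":0,"dy":0,"dz":10,"ax":0,"ay":0,"az":7},{"dx":0,"dy":0,"dz":10,"ax":0,"ay":0,"az":7},{"dx":0,"dy":0,"dz":10,"ax":0,"ay":0,"az":7}]'; python3 -c "
from h import *
delta(.6229,-.0432,.1,6.1)"
```

```text
time: 1.1
tool_pos: [0.237, 0.632, 0.3142]
tcp_rot: [-2.1, -2.336, 0.0]
wrist_force: [-1.0, -0.0, -0.5]
width: 0.505
grip_force: 0.0
yaw now 6.1 az -0.0 then d [-712.4  311.9   41.2] tilt fix deg [-0. -0.  0.] q6 1.07 q1 1.18 t 1.1 w 0.51
```

```bash
python3 -m jog '[{"dx":-35.6,"dy":15.6,"dz":0,"ax":0,"ay":0,"az":0},{"dx":-35.6,"dy":15.6,"dz":0,"ax":0,"ay":0,"az":0},{"dx":-35.6,"dy":15.6,"dz":0,"ax":0,"ay":0,"az":0},{"dx":-35.6,"dy":15.6,"dz":0,"ax":0,"ay":0,"az":0},{"dx":-35.6,"dy":15.6,"dz":0,"ax":0,"ay":0,"az":0},{"dx":-35.6,"dy":15.6,"dz":0,"ax":0,"ay":0,"az":0},{"dx":-35.6,"dy":15.6,"dz":0,"ax":0,"ay":0,"az":0},{"dx":-35.6,"dy":15.6,"dz":0,"ax":0,"ay":0,"az":0},{"dx":-35.6,"dy":15.6,"dz":0,"ax":0,"ay":0,"az":0},{"dx":-35.6,"dy":15.6,"dz":0,"ax":0,"ay":0,"az":0},{"dx":-35.6,"dy":15.6,"dz":0,"ax":0,"ay":0,"az":0},{"dx":-35.6,"dy":15.6,"dz":0,"ax":0,"ay":0,"az":0},{"dx":-35.6,"dy":15.6,"dz":0,"ax":0,"ay":0,"az":0},{"dx":-35.6,"dy":15.6,"dz":0,"ax":0,"ay":0,"az":0},{"dx":-35.6,"dy":15.6,"dz":0,"ax":0,"ay":0,"az":0},{"dx":-35.6,"dy":15.6,"dz":0,"ax":0,"ay":0,"az":0},{"dx":-35.6,"dy":15.6,"dz":0,"ax":0,"ay":0,"az":0},{"dx":-35.6,"dy":15.6,"dz":0,"ax":0,"ay":0,"az":0},{"dx":-35.6,"dy":15.6,"dz":0,"ax":0,"ay":0,"az":0},{"dx":-35.6,"dy":15.6,"dz":0,"ax":0,"ay":0,"az":0}]'; python3 -c "
from h import *
delta(.6229,-.0432,.003,6.1)"
```

```text
time: 2.77
tool_pos: [0.6276, -0.0424, 0.3149]
tcp_rot: [2.093, 2.342, 0.0]
wrist_force: [-0.2, 1.1, 0.2]
width: 0.501
grip_force: 0.0
yaw now 6.4 az 0.3 then d [ -0.3  -4.9 138.9] tilt fix deg [0.02 0.   0.  ] q6 -0.22 q1 -0.11 t 2.8 w 0.50
```

```bash
python3 -m jog '[{"dx":0,"dy":-4.9,"dz":20,"ax":0,"ay":0,"az":0},{"dx":0,"dy":0,"dz":30,"ax":0,"ay":0,"az":0},{"dx":0,"dy":0,"dz":30,"ax":0,"ay":0,"az":0},{"dx":0,"dy":0,"dz":30,"ax":0,"ay":0,"az":0},{"dx":0,"dy":0,"dz":20,"ax":0,"ay":0,"az":0},{"dx":0,"dy":0,"dz":9,"ax":0,"ay":0,"az":0},{"dx":0,"dy":0,"dz":0,"ax":0,"ay":0,"az":0},{"dx":0,"dy":0,"dz":0,"ax":0,"ay":0,"az":0}]'
python3 -m jog '[{"dx":0,"dy":0,"dz":0,"ax":0,"ay":0,"az":0},{"dx":0,"dy":0,"dz":0,"ax":0,"ay":0,"az":0},{"dx":0,"dy":0,"dz":0,"ax":0,"ay":0,"az":0},{"dx":0,"dy":0,"dz":0,"ax":0,"ay":0,"az":0},{"dx":0,"dy":0,"dz":0,"ax":0,"ay":0,"az":0},{"dx":0,"dy":0,"dz":0,"ax":0,"ay":0,"az":0}]' 0 20; python3 -c "
from h import *
c=cam('top');cv2.imwrite('pics/g1.png',cv2.resize(c['img'][150:262,236:480,::-1],None,fx=3,fy=3))"
```

```text
time: 3.43
tool_pos: [0.6225, -0.041, 0.1759]
tcp_rot: [2.093, 2.343, 0.0]
wrist_force: [0.5, -0.1, -0.2]
width: 0.5
grip_force: 0.0
time: 3.93
tool_pos: [0.6229, -0.0411, 0.1771]
tcp_rot: [2.092, 2.341, 0.002]
wrist_force: [-0.7, -0.0, 5.4]
width: 0.172
grip_force: 19.8
```

View pics/g1.png

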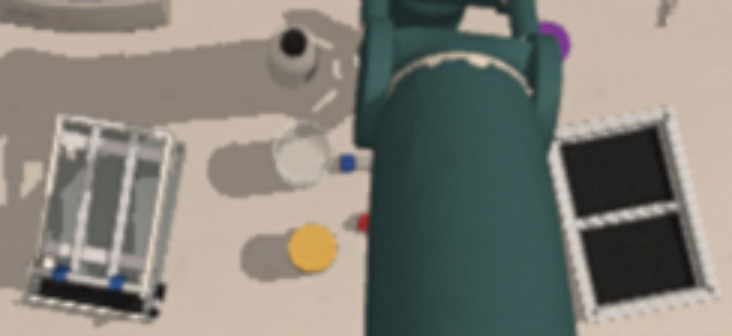

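```bash
python3 -m jog '[{"dx":0,"dy":0,"dz":-10,"ax":0,"ay":0,"az":0},{"dx":0,"dy":0,"dz":-30,"ax":0,"ay":0,"az":0},{"dx":0,"dy":0,"dz":-30,"ax":0,"ay":0,"az":0},{"dx":0,"dy":0,"dz":-30,"ax":0,"ay":0,"az":5.3},{"dx":0,"dy":0,"dz":-30,"ax":0,"ay":0,"az":5.3},{"dx":0,"dy":0,"dz":-20,"ax":0,"ay":0,"az":5.2},{"dx":0,"dy":0,"dz":0,"ax":0,"ay":0,"az":0}]'
python3 -c "
from h import *
delta(.5048,.230,.1,-9.4)"
```

```text
time: 4.57
tool_pos: [0.6239, -0.0412, 0.3323]
tcp_rot: [2.393, 2.025, 0.011]
wrist_force: [1.7, -0.0, -0.6]
width: 0.172
grip_force: 19.7
yaw now -9.5 az -0.1 then d [ 248.1 -162.4   57.8] tilt fix deg [ 0.58 -0.03  0.  ] q6 0.06 q1 -0.11 t 4.6 w 0.17
```

```bash
python3 -m jog '[{"dx":31,"dy":-20.3,"dz":5,"ax":0,"ay":0,"az":0},{"dx":31,"dy":-20.3,"dz":5,"ax":0,"ay":0,"az":0},{"dx":31,"dy":-20.3,"dz":5,"ax":0,"ay":0,"az":0},{"dx":31,"dy":-20.3,"dz":5,"ax":0,"ay":0,"az":0},{"dx":31,"dy":-20.3,"dz":5,"ax":0,"ay":0,"az":0},{"dx":31,"dy":-20.3,"dz":5,"ax":0,"ay":0,"az":0},{"dx":31,"dy":-20.3,"dz":5,"ax":0,"ay":0,"az":0},{"dx":31,"dy":-20.3,"dz":5,"ax":0,"ay":0,"az":0},{"dx":0,"dy":0,"dz":0,"ax":0,"ay":0,"az":0},{"dx":0,"dy":0,"dz":0,"ax":0,"ay":0,"az":0},{"dx":0,"dy":0,"dz":0,"ax":0,"ay":0,"az":0}]'
python3 -c "
from h import *
delta(.5048,.230,.0605,-9.4)
c=cam('side');cv2.imwrite('pics/s1.png',cv2.resize(c['img'][130:280,280:440,::-1],None,fx=4,fy=4))"
```

```text
time: 5.48
tool_pos: [0.5017, 0.23, 0.2849]
tcp_rot: [2.393, 2.035, -0.002]
wrist_force: [-0.1, -0.7, -0.4]
width: 0.173
grip_force: 19.7
yaw now -9.2 az 0.2 then d [ 0.6  3.1 51.4] tilt fix deg [-0.05  0.07  0.  ] q6 0.55 q1 0.38 t 5.5 w 0.17
```

View pics/s1.png

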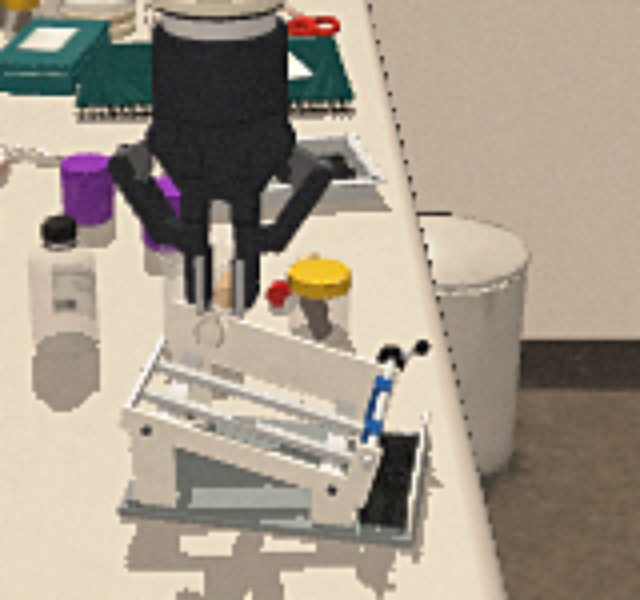

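```bash
python3 -c "
from h import *
c=cam('side');s=bot.read_state();p=s['tool_pos']-np.array([0,0,.168]);d=np.array([.16,.987,0])
for k in(-.0445,-.04,0,.0405): print(k,(proj(c,p+k*d)-[280,130])*4)
for k in(-.0445,.0405):
  for b in (15,-15,30): print(k,b,(proj(c,p+k*(d*np.cos(np.radians(b))+np.array([0,0,np.sin(np.radians(b))])))-[280,130])*4)
"
```

```text
-0.0445 [230.4 267.6]
-0.04 [229.2 270.8]
0 [216.8 298.8]
0.0405 [203.6 329.2]
-0.0445 15 [230.  285.6]
-0.0445 -15 [230.  251.6]
-0.0445 30 [228.8 304.4]
0.0405 15 [204.  311.6]
0.0405 -15 [204.4 344.4]
0.0405 30 [205.2 292.8]
```

```bash
python3 -m jog '[{"dx":0.6,"dy":3,"dz":10,"ax":0,"ay":0,"az":0},{"dx":0,"dy":0,"dz":12,"ax":0,"ay":0,"az":0},{"dx":0,"dy":0,"dz":12,"ax":0,"ay":0,"az":0},{"dx":0,"dy":0,"dz":10,"ax":0,"ay":0,"az":0},{"dx":0,"dy":0,"dz":7,"ax":0,"ay":0,"az":0},{"dx":0,"dy":0,"dz":0,"ax":0,"ay":0,"az":0},{"dx":0,"dy":0,"dz":0,"ax":0,"ay":0,"az":0},{"dx":0,"dy":0,"dz":0,"ax":0,"ay":0,"az":0}]'
python3 -c "
from h import *
c=cam('side');cv2.imwrite('pics/s2.png',cv2.resize(c['img'][170:270,290:410,::-1],None,fx=5,fy=5))"
```

```text
time: 6.25
tool_pos: [0.5054, 0.2303, 0.2348]
tcp_rot: [2.395, 2.033, 0.0]
wrist_force: [-0.0, -0.3, -0.7]
width: 0.179
grip_force: 19.7
```

View pics/s2.png

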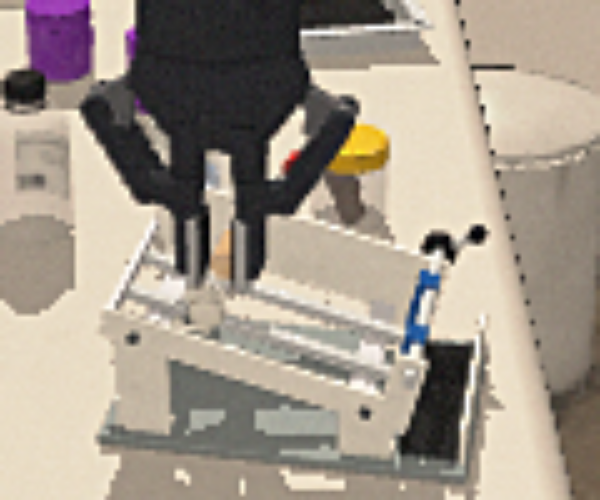

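```bash
python3 -m jog '[{"dx":0,"dy":0,"dz":0,"ax":0,"ay":0,"az":0},{"dx":0,"dy":0,"dz":0,"ax":0,"ay":0,"az":0},{"dx":0,"dy":0,"dz":0,"ax":0,"ay":0,"az":0},{"dx":0,"dy":0,"dz":-10,"ax":0,"ay":0,"az":0},{"dx":0,"dy":0,"dz":-20,"ax":0,"ay":0,"az":0},{"dx":0,"dy":0,"dz":-30,"ax":0,"ay":0,"az":0},{"dx":0,"dy":0,"dz":-30,"ax":0,"ay":0,"az":0},{"dx":0,"dy":0,"dz":-10,"ax":0,"ay":0,"az":0},{"dx":0,"dy":0,"dz":0,"ax":0,"ay":0,"az":0},{"dx":0,"dy":0,"dz":0,"ax":0,"ay":0,"az":0}]' 0.4
python3 -c "
from h import *
delta(.4547+.03,-.0427+.08,.1,-20.7)
c=cam('side');d=cam('top');cv2.imwrite('pics/s3.png',np.hstack([cv2.resize(c['img'][190:270,310:400,::-1],(405,360)),cv2.resize(d['img'][185:262,236:316,::-1],(374,360))]))"
```

```text
time: 7.13
tool_pos: [0.5053, 0.2302, 0.3355]
tcp_rot: [2.395, 2.032, 0.003]
wrist_force: [-0.8, -0.6, -0.5]
width: 0.4
grip_force: 0.0
yaw now -9.4 az 11.3 then d [-187.8   48.8   62.3] tilt fix deg [ 0.1  -0.06  0.  ] q6 0.55 q1 0.38 t 7.1 w 0.40
```

View pics/s3.png

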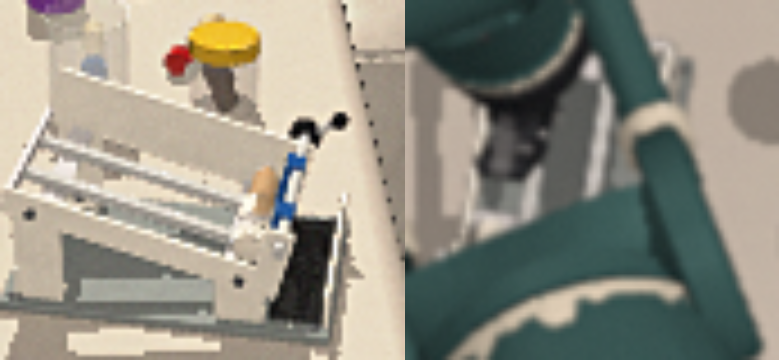

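```bash
python3 -m jog '[{"dx":0,"dy":0,"dz":0,"ax":0,"ay":0,"az":5.6},{"dx":0,"dy":0,"dz":0,"ax":0,"ay":0,"az":5.7},{"dx":-33,"dy":10.3,"dz":0,"ax":0,"ay":0,"az":0},{"dx":-33,"dy":10.3,"dz":0,"ax":0,"ay":0,"az":0},{"dx":-33,"dy":10.3,"dz":0,"ax":0,"ay":0,"az":0},{"dx":-33,"dy":10.3,"dz":0,"ax":0,"ay":0,"az":0},{"dx":-33,"dy":10.3,"dz":0,"ax":0,"ay":0,"az":0},{"dx":-33,"dy":8,"dz":0,"ax":0,"ay":0,"az":0},{"dx":-33,"dy":0,"dz":0,"ax":0,"ay":0,"az":0},{"dx":-20,"dy":0,"dz":20,"ax":0,"ay":0,"az":0},{"dx":0,"dy":0,"dz":20,"ax":0,"ay":0,"az":0},{"dx":0,"dy":0,"dz":20,"ax":0,"ay":0,"az":0},{"dx":0,"dy":0,"dz":0,"ax":0,"ay":0,"az":0},{"dx":0,"dy":0,"dz":0,"ax":0,"ay":0,"az":0}]'
python3 -c "
from h import *
delta(.4547,-.0427,.005,-20.7)"
```

```text
time: 8.4
tool_pos: [0.4708, -0.0256, 0.272]
tcp_rot: [-2.581, -1.784, 0.008]
wrist_force: [-0.2, -0.0, 0.3]
width: 0.402
grip_force: 0.0
yaw now -20.7 az 0.0 then d [-21.5  -8.4  94.1] tilt fix deg [-0.36  0.09  0.  ] q6 0.25 q1 -0.11 t 8.4 w 0.40
```

```bash
python3 -m jog '[{"dx":-21.5,"dy":-8.4,"dz":5,"ax":0,"ay":0,"az":0},{"dx":0,"dy":0,"dz":15,"ax":0,"ay":0,"az":0},{"dx":0,"dy":0,"dz":20,"ax":0,"ay":0,"az":0},{"dx":0,"dy":0,"dz":20,"ax":0,"ay":0,"az":0},{"dx":0,"dy":0,"dz":20,"ax":0,"ay":0,"az":0},{"dx":0,"dy":0,"dz":14,"ax":0,"ay":0,"az":0},{"dx":0,"dy":0,"dz":0,"ax":0,"ay":0,"az":0},{"dx":0,"dy":0,"dz":0,"ax":0,"ay":0,"az":0}]'
python3 -m jog '[{"dx":0,"dy":0,"dz":0,"ax":0,"ay":0,"az":0},{"dx":0,"dy":0,"dz":0,"ax":0,"ay":0,"az":0},{"dx":0,"dy":0,"dz":0,"ax":0,"ay":0,"az":0},{"dx":0,"dy":0,"dz":0,"ax":0,"ay":0,"az":0},{"dx":0,"dy":0,"dz":0,"ax":0,"ay":0,"az":0},{"dx":0,"dy":0,"dz":0,"ax":0,"ay":0,"az":0}]' 0 20
python3 -m jog '[{"dx":0,"dy":0,"dz":-10,"ax":0,"ay":0,"az":0},{"dx":0,"dy":0,"dz":-30,"ax":0,"ay":0,"az":0},{"dx":0,"dy":0,"dz":-30,"ax":0,"ay":0,"az":0},{"dx":0,"dy":0,"dz":-30,"ax":0,"ay":0,"az":-5.7},{"dx":0,"dy":0,"dz":-30,"ax":0,"ay":0,"az":-5.6},{"dx":0,"dy":0,"dz":-20,"ax":0,"ay":0,"az":0},{"dx":0,"dy":0,"dz":0,"ax":0,"ay":0,"az":0}]'
python3 -c "
from h import *
delta(.505,.228,.1,-9.4)"
```

```text
time: 9.07
tool_pos: [0.4571, -0.0425, 0.1808]
tcp_rot: [-2.582, -1.788, 0.001]
wrist_force: [0.3, -0.8, -0.3]
width: 0.398
grip_force: 0.0
time: 9.57
tool_pos: [0.458, -0.0429, 0.1822]
tcp_rot: [2.582, 1.786, 0.004]
wrist_force: [0.1, 0.2, 6.6]
width: 0.169
grip_force: 20.2
time: 10.15
tool_pos: [0.4587, -0.0432, 0.3368]
tcp_rot: [2.389, 2.028, 0.01]
wrist_force: [0.4, 0.4, 0.8]
width: 0.171
grip_force: 19.4
yaw now -9.4 az 0.0 then d [275.1   0.7  63.8] tilt fix deg [0.59 0.   0.  ] q6 0.02 q1 -0.15 t 10.2 w 0.17
```

```bash
python3 -m jog '[{"dx":34.4,"dy":0,"dz":0,"ax":0,"ay":0,"az":0},{"dx":34.4,"dy":0,"dz":5,"ax":0,"ay":0,"az":0},{"dx":34.4,"dy":0,"dz":5,"ax":0,"ay":0,"az":0},{"dx":34.4,"dy":0,"dz":5,"ax":0,"ay":0,"az":0},{"dx":34.4,"dy":0,"dz":5,"ax":0,"ay":0,"az":0},{"dx":34.4,"dy":0,"dz":5,"ax":0,"ay":0,"az":0},{"dx":34.4,"dy":0,"dz":5,"ax":0,"ay":0,"az":0},{"dx":34.4,"dy":0,"dz":5,"ax":0,"ay":0,"az":0},{"dx":0,"dy":0,"dz":5,"ax":0,"ay":0,"az":0},{"dx":0,"dy":0,"dz":0,"ax":0,"ay":0,"az":0},{"dx":0,"dy":0,"dz":0,"ax":0,"ay":0,"az":0}]'
python3 -c "
from h import *
delta(.505,.2285,.065,-9.4)
c=cam('side');d=cam('top');cv2.imwrite('pics/s4.png',np.hstack([cv2.resize(c['img'][140:270,290:400,::-1],(423,500)),cv2.resize(d['img'][160:262,236:306,::-1],(343,500))]))
s=bot.read_state();p=s['tool_pos']-np.array([0,0,.174]);d=np.array([.16,.987,0])
print([((proj(c,p+k*d)-[290,140])*3.846).round() for k in(-.0425,.0425)])"
```

```text
time: 11.07
tool_pos: [0.5008, 0.2283, 0.2895]
tcp_rot: [-2.394, -2.034, 0.005]
wrist_force: [-0.9, -0.1, 0.0]
width: 0.166
grip_force: 19.4
yaw now -9.3 az 0.1 then d [ 1.   4.2 51.5] tilt fix deg [-0.13  0.12  0.  ] q6 0.55 q1 0.38 t 11.1 w 0.17
[array([185., 221.]), array([159., 280.])]
```

View pics/s4.png

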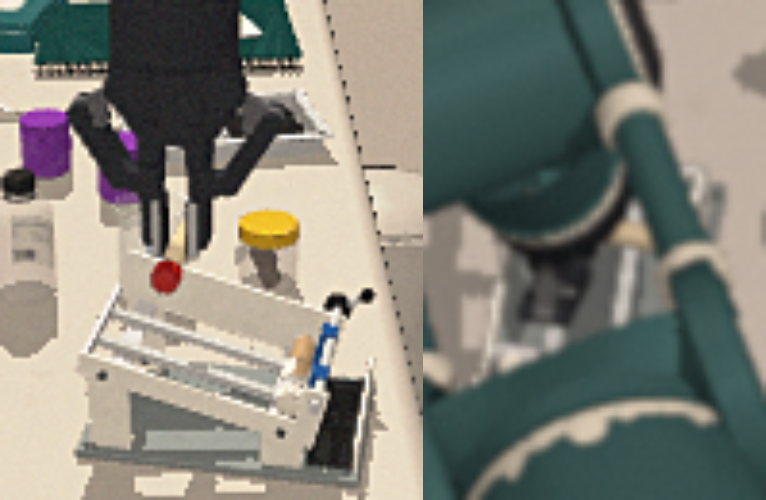

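```bash
python3 -m jog '[{"dx":1,"dy":4.2,"dz":10,"ax":0,"ay":0,"az":0},{"dx":0,"dy":0,"dz":12,"ax":0,"ay":0,"az":0},{"dx":0,"dy":0,"dz":12,"ax":0,"ay":0,"az":0},{"dx":0,"dy":0,"dz":10,"ax":0,"ay":0,"az":0},{"dx":0,"dy":0,"dz":7,"ax":0,"ay":0,"az":0},{"dx":0,"dy":0,"dz":0,"ax":0,"ay":0,"az":0},{"dx":0,"dy":0,"dz":0,"ax":0,"ay":0,"az":0},{"dx":0,"dy":0,"dz":0,"ax":0,"ay":0,"az":0}]'
python3 -m jog '[{"dx":0,"dy":0,"dz":0,"ax":0,"ay":0,"az":0},{"dx":0,"dy":0,"dz":0,"ax":0,"ay":0,"az":0},{"dx":0,"dy":0,"dz":0,"ax":0,"ay":0,"az":0},{"dx":0,"dy":0,"dz":-10,"ax":0,"ay":0,"az":0},{"dx":0,"dy":0,"dz":-20,"ax":0,"ay":0,"az":0},{"dx":0,"dy":0,"dz":-30,"ax":0,"ay":0,"az":0},{"dx":0,"dy":0,"dz":-30,"ax":0,"ay":0,"az":0},{"dx":0,"dy":0,"dz":-10,"ax":0,"ay":0,"az":0},{"dx":0,"dy":0,"dz":0,"ax":0,"ay":0,"az":0},{"dx":0,"dy":0,"dz":0,"ax":0,"ay":0,"az":0}]' 0.4
python3 -c "
from h import *
delta(.5262,-.032,.1,2.6)
c=cam('side');cv2.imwrite('pics/s5.png',cv2.resize(c['img'][190:270,300:400,::-1],(500,400)))"
```

```text
time: 11.83
tool_pos: [0.5061, 0.2291, 0.2398]
tcp_rot: [2.395, 2.033, 0.0]
wrist_force: [-0.0, -0.2, -0.1]
width: 0.169
grip_force: 19.4
time: 12.67
tool_pos: [0.506, 0.2291, 0.3405]
tcp_rot: [2.395, 2.032, 0.003]
wrist_force: [-1.0, -0.3, 0.1]
width: 0.4
grip_force: 0.0
yaw now -9.4 az -12.0 then d [-261.8    8.2   67.4] tilt fix deg [ 0.1  -0.06  0.  ] q6 0.54 q1 0.38 t 12.7 w 0.40
```

View pics/s5.png

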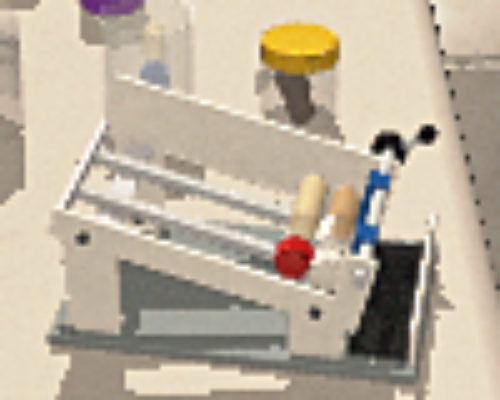

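```bash
python3 -m jog '[{"dx":0,"dy":0,"dz":0,"ax":0,"ay":0,"az":-6},{"dx":0,"dy":0,"dz":0,"ax":0,"ay":0,"az":-6},{"dx":-33,"dy":1,"dz":0,"ax":0,"ay":0,"az":0},{"dx":-33,"dy":1,"dz":0,"ax":0,"ay":0,"az":0},{"dx":-33,"dy":1,"dz":0,"ax":0,"ay":0,"az":0},{"dx":-33,"dy":1,"dz":0,"ax":0,"ay":0,"az":0},{"dx":-33,"dy":1,"dz":0,"ax":0,"ay":0,"az":0},{"dx":-33,"dy":1,"dz":0,"ax":0,"ay":0,"az":0},{"dx":-33,"dy":1,"dz":0,"ax":0,"ay":0,"az":0},{"dx":-31,"dy":1,"dz":0,"ax":0,"ay":0,"az":0},{"dx":0,"dy":0,"dz":20,"ax":0,"ay":0,"az":0},{"dx":0,"dy":0,"dz":20,"ax":0,"ay":0,"az":0},{"dx":0,"dy":0,"dz":0,"ax":0,"ay":0,"az":0},{"dx":0,"dy":0,"dz":0,"ax":0,"ay":0,"az":0},{"dx":0,"dy":0,"dz":0,"ax":0,"ay":0,"az":0}]'
python3 -c "
from h import *
delta(.5262,-.032,.003,2.6)"
```

```text
time: 13.97
tool_pos: [0.5257, -0.0321, 0.299]
tcp_rot: [-2.168, -2.271, 0.002]
wrist_force: [0.3, -0.5, 0.4]
width: 0.398
grip_force: 0.0
yaw now 2.7 az 0.1 then d [  0.    0.7 123. ] tilt fix deg [-0.12 -0.02  0.  ] q6 -0.15 q1 -0.11 t 14.0 w 0.40
```

```bash
python3 -m jog '[{"dx":0,"dy":0.7,"dz":20,"ax":0,"ay":0,"az":0},{"dx":0,"dy":0,"dz":25,"ax":0,"ay":0,"az":0},{"dx":0,"dy":0,"dz":25,"ax":0,"ay":0,"az":0},{"dx":0,"dy":0,"dz":20,"ax":0,"ay":0,"az":0},{"dx":0,"dy":0,"dz":20,"ax":0,"ay":0,"az":0},{"dx":0,"dy":0,"dz":13,"ax":0,"ay":0,"az":0},{"dx":0,"dy":0,"dz":0,"ax":0,"ay":0,"az":0},{"dx":0,"dy":0,"dz":0,"ax":0,"ay":0,"az":0}]'
python3 -m jog '[{"dx":0,"dy":0,"dz":0,"ax":0,"ay":0,"az":0},{"dx":0,"dy":0,"dz":0,"ax":0,"ay":0,"az":0},{"dx":0,"dy":0,"dz":0,"ax":0,"ay":0,"az":0},{"dx":0,"dy":0,"dz":0,"ax":0,"ay":0,"az":0},{"dx":0,"dy":0,"dz":0,"ax":0,"ay":0,"az":0},{"dx":0,"dy":0,"dz":0,"ax":0,"ay":0,"az":0}]' 0 20
python3 -m jog '[{"dx":0,"dy":0,"dz":-10,"ax":0,"ay":0,"az":0},{"dx":0,"dy":0,"dz":-30,"ax":0,"ay":0,"az":0},{"dx":0,"dy":0,"dz":-30,"ax":0,"ay":0,"az":0},{"dx":0,"dy":0,"dz":-30,"ax":0,"ay":0,"az":0},{"dx":0,"dy":0,"dz":-30,"ax":0,"ay":0,"az":6},{"dx":0,"dy":0,"dz":-30,"ax":0,"ay":0,"az":6},{"dx":0,"dy":0,"dz":0,"ax":0,"ay":0,"az":0},{"dx":0,"dy":0,"dz":0,"ax":0,"ay":0,"az":0}]'
python3 -c "
from h import *
delta(.5047,.226,.1,-9.4)"
```

```text
time: 14.63
tool_pos: [0.527, -0.0318, 0.1769]
tcp_rot: [-2.168, -2.273, 0.0]
wrist_force: [-0.1, 0.9, 0.3]
width: 0.401
grip_force: 0.0
time: 15.13
tool_pos: [0.5279, -0.0323, 0.1784]
tcp_rot: [2.168, 2.27, 0.004]
wrist_force: [-0.6, 1.8, 6.9]
width: 0.173
grip_force: 20.0
time: 15.8
tool_pos: [0.5274, -0.0325, 0.3399]
tcp_rot: [2.391, 2.031, 0.006]
wrist_force: [-1.5, 1.2, -1.1]
width: 0.174
grip_force: 19.6
yaw now -9.3 az 0.1 then d [251.3 -65.   66.5] tilt fix deg [ 0.32 -0.01  0.  ] q6 0.05 q1 -0.11 t 15.8 w 0.17
```

```bash
python3 -m jog '[{"dx":31.4,"dy":-8.1,"dz":0,"ax":0,"ay":0,"az":0},{"dx":31.4,"dy":-8.1,"dz":5,"ax":0,"ay":0,"az":0},{"dx":31.4,"dy":-8.1,"dz":5,"ax":0,"ay":0,"az":0},{"dx":31.4,"dy":-8.1,"dz":5,"ax":0,"ay":0,"az":0},{"dx":31.4,"dy":-8.1,"dz":5,"ax":0,"ay":0,"az":0},{"dx":31.4,"dy":-8.1,"dz":5,"ax":0,"ay":0,"az":0},{"dx":31.4,"dy":-8.1,"dz":5,"ax":0,"ay":0,"az":0},{"dx":31.4,"dy":-8.1,"dz":5,"ax":0,"ay":0,"az":0},{"dx":0,"dy":0,"dz":5,"ax":0,"ay":0,"az":0},{"dx":0,"dy":0,"dz":0,"ax":0,"ay":0,"az":0},{"dx":0,"dy":0,"dz":0,"ax":0,"ay":0,"az":0},{"dx":0,"dy":0,"dz":0,"ax":0,"ay":0,"az":0}]'
python3 -c "
from h import *
delta(.5047,.226,.063,-9.4)"
```

```text
time: 16.8
tool_pos: [0.5033, 0.225, 0.2959]
tcp_rot: [-2.396, -2.032, 0.003]
wrist_force: [0.5, -0.4, 0.2]
width: 0.171
grip_force: 19.6
yaw now -9.4 az 0.0 then d [ 1.3  1.3 59.9] tilt fix deg [-0.08  0.08  0.  ] q6 0.54 q1 0.38 t 16.8 w 0.17
```

```bash
python3 -m jog '[{"dx":1.3,"dy":1.3,"dz":12,"ax":0,"ay":0,"az":0},{"dx":0,"dy":0,"dz":14,"ax":0,"ay":0,"az":0},{"dx":0,"dy":0,"dz":14,"ax":0,"ay":0,"az":0},{"dx":0,"dy":0,"dz":12,"ax":0,"ay":0,"az":0},{"dx":0,"dy":0,"dz":7,"ax":0,"ay":0,"az":0},{"dx":0,"dy":0,"dz":0,"ax":0,"ay":0,"az":0},{"dx":0,"dy":0,"dz":0,"ax":0,"ay":0,"az":0},{"dx":0,"dy":0,"dz":0,"ax":0,"ay":0,"az":0}]'
python3 -m jog '[{"dx":0,"dy":0,"dz":0,"ax":0,"ay":0,"az":0},{"dx":0,"dy":0,"dz":0,"ax":0,"ay":0,"az":0},{"dx":0,"dy":0,"dz":0,"ax":0,"ay":0,"az":0},{"dx":0,"dy":0,"dz":-10,"ax":0,"ay":0,"az":0},{"dx":0,"dy":0,"dz":-20,"ax":0,"ay":0,"az":0},{"dx":0,"dy":0,"dz":-30,"ax":0,"ay":0,"az":0},{"dx":0,"dy":0,"dz":-30,"ax":0,"ay":0,"az":0},{"dx":0,"dy":0,"dz":-10,"ax":0,"ay":0,"az":0},{"dx":0,"dy":0,"dz":0,"ax":0,"ay":0,"az":0},{"dx":0,"dy":0,"dz":0,"ax":0,"ay":0,"az":0}]' 0.4
python3 -c "
from h import *
delta(.4398,.0423,.12,0)
c=cam('side');cv2.imwrite('pics/s6.png',cv2.resize(c['img'][190:270,300:400,::-1],(500,400)))"
```

```text
time: 17.47
tool_pos: [0.5056, 0.2271, 0.2382]
tcp_rot: [2.395, 2.032, 0.002]
wrist_force: [0.3, 0.1, 0.2]
width: 0.176
grip_force: 19.6
time: 18.3
tool_pos: [0.5052, 0.2272, 0.3385]
tcp_rot: [2.395, 2.033, 0.003]
wrist_force: [-0.4, -0.6, -0.2]
width: 0.4
grip_force: 0.0
yaw now -9.4 az -9.4 then d [-185.   -65.5   45.2] tilt fix deg [ 0.1  -0.06  0.  ] q6 0.54 q1 0.38 t 18.3 w 0.40
```

View pics/s6.png

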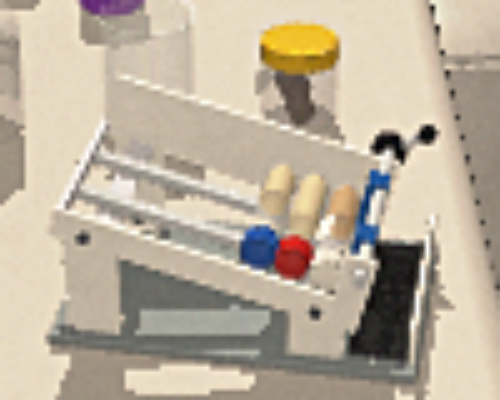

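```bash
python3 -m jog '[{"dx":-20,"dy":0,"dz":0,"ax":0,"ay":0,"az":6.5},{"dx":-20,"dy":0,"dz":0,"ax":0,"ay":0,"az":6.5},{"dx":-20,"dy":0,"dz":0,"ax":0,"ay":0,"az":6.5},{"dx":-20,"dy":0,"dz":0,"ax":0,"ay":0,"az":6.5},{"dx":-20,"dy":0,"dz":0,"ax":0,"ay":0,"az":6.5},{"dx":-20,"dy":0,"dz":0,"ax":0,"ay":0,"az":6.5},{"dx":0,"dy":0,"dz":0,"ax":0,"ay":0,"az":6.6},{"dx":0,"dy":0,"dz":0,"ax":0,"ay":0,"az":0},{"dx":0,"dy":0,"dz":0,"ax":0,"ay":0,"az":0}]' 1.0
python3 -c "
from h import *
delta(.4398,.0423,.1,-55)"
```

```text
time: 19.1
tool_pos: [0.4536, 0.1207, 0.336]
tcp_rot: [-2.994, -0.95, 0.004]
wrist_force: [0.5, 0.8, 0.3]
width: 0.999
grip_force: 0.0
yaw now -54.8 az 0.2 then d [-56.1  56.4  63. ] tilt fix deg [-0.07  0.15  0.  ] q6 1.16 q1 0.21 t 19.1 w 1.00
```

```bash
python3 -m jog '[{"dx":-18.7,"dy":18.8,"dz":0,"ax":0,"ay":0,"az":0},{"dx":-18.7,"dy":18.8,"dz":10,"ax":0,"ay":0,"az":0},{"dx":-18.7,"dy":18.8,"dz":23,"ax":0,"ay":0,"az":0},{"dx":0,"dy":0,"dz":30,"ax":0,"ay":0,"az":0},{"dx":0,"dy":0,"dz":0,"ax":0,"ay":0,"az":0},{"dx":0,"dy":0,"dz":0,"ax":0,"ay":0,"az":0}]'
python3 -c "
from h import *
delta(.4398,.0423,.02,-55)"
```

```text
time: 19.6
tool_pos: [0.4397, 0.0427, 0.2727]
tcp_rot: [-2.993, -0.948, 0.008]
wrist_force: [0.3, 0.0, 0.2]
width: 1.003
grip_force: 0.0
yaw now -54.9 az 0.1 then d [ 0.2  0.6 79.7] tilt fix deg [-0.19  0.26  0.  ] q6 1.00 q1 0.04 t 19.6 w 1.00
```

```bash
python3 -m jog '[{"dx":0,"dy":0,"dz":20,"ax":0,"ay":0,"az":0},{"dx":0,"dy":0,"dz":25,"ax":0,"ay":0,"az":0},{"dx":0,"dy":0,"dz":20,"ax":0,"ay":0,"az":0},{"dx":0,"dy":0,"dz":14,"ax":0,"ay":0,"az":0},{"dx":0,"dy":0,"dz":0,"ax":0,"ay":0,"az":0},{"dx":0,"dy":0,"dz":0,"ax":0,"ay":0,"az":0}]'
python3 -m jog '[{"dx":0,"dy":0,"dz":0,"ax":0,"ay":0,"az":0},{"dx":0,"dy":0,"dz":0,"ax":0,"ay":0,"az":0},{"dx":0,"dy":0,"dz":0,"ax":0,"ay":0,"az":0},{"dx":0,"dy":0,"dz":0,"ax":0,"ay":0,"az":0},{"dx":0,"dy":0,"dz":0,"ax":0,"ay":0,"az":0},{"dx":0,"dy":0,"dz":0,"ax":0,"ay":0,"az":0},{"dx":0,"dy":0,"dz":0,"ax":0,"ay":0,"az":0}]' 0 40
python3 -m jog '[{"dx":0,"dy":0,"dz":-15,"ax":0,"ay":0,"az":0},{"dx":0,"dy":0,"dz":-30,"ax":0,"ay":0,"az":0},{"dx":0,"dy":0,"dz":-30,"ax":0,"ay":0,"az":0},{"dx":0,"dy":0,"dz":-25,"ax":0,"ay":0,"az":0},{"dx":0,"dy":0,"dz":0,"ax":0,"ay":0,"az":0},{"dx":0,"dy":0,"dz":0,"ax":0,"ay":0,"az":0}]'
python3 -c "
from h import *
delta(.434,-.2689,.12,-55)"
```

```text
time: 20.1
tool_pos: [0.4415, 0.0433, 0.1964]
tcp_rot: [-2.995, -0.949, -0.0]
wrist_force: [1.1, -0.4, 0.1]
width: 0.999
grip_force: 0.0
time: 20.68
tool_pos: [0.4415, 0.0427, 0.1972]
tcp_rot: [2.996, 0.945, 0.003]
wrist_force: [-1.5, 0.9, 7.7]
width: 0.478
grip_force: 40.0
time: 21.18
tool_pos: [0.4415, 0.0425, 0.2978]
tcp_rot: [2.995, 0.945, 0.008]
wrist_force: [-0.4, -0.0, -2.9]
width: 0.478
grip_force: 41.3
yaw now -55.0 az 0.0 then d [-184.8  250.8    4.7] tilt fix deg [ 0.15 -0.24  0.  ] q6 1.00 q1 0.04 t 21.2 w 0.48
```

```bash
python3 -m jog '[{"dx":-20.5,"dy":27.9,"dz":0,"ax":0,"ay":0,"az":0},{"dx":-20.5,"dy":27.9,"dz":0,"ax":0,"ay":0,"az":0},{"dx":-20.5,"dy":27.9,"dz":0,"ax":0,"ay":0,"az":0},{"dx":-20.5,"dy":27.9,"dz":0,"ax":0,"ay":0,"az":0},{"dx":-20.5,"dy":27.9,"dz":0,"ax":0,"ay":0,"az":0},{"dx":-20.5,"dy":27.9,"dz":0,"ax":0,"ay":0,"az":0},{"dx":-20.5,"dy":27.9,"dz":0,"ax":0,"ay":0,"az":0},{"dx":-20.5,"dy":27.9,"dz":0,"ax":0,"ay":0,"az":0},{"dx":-20.5,"dy":27.9,"dz":0,"ax":0,"ay":0,"az":0},{"dx":0,"dy":0,"dz":0,"ax":0,"ay":0,"az":0},{"dx":0,"dy":0,"dz":0,"ax":0,"ay":0,"az":0},{"dx":0,"dy":0,"dz":0,"ax":0,"ay":0,"az":0}]'
python3 -c "
from h import *
delta(.434,-.2689,.0303)"
```

```text
time: 22.18
tool_pos: [0.4329, -0.2684, 0.2939]
tcp_rot: [-2.993, -0.943, 0.003]
wrist_force: [-1.0, -0.3, -0.7]
width: 0.475
grip_force: 41.4
yaw now -55.0 az 0.0 then d [ 0.7  1.3 90.6] tilt fix deg [-0.22  0.06  0.  ] q6 0.36 q1 -0.60 t 22.2 w 0.48
```

```bash
python3 -m jog '[{"dx":0,"dy":0,"dz":20,"ax":0,"ay":0,"az":0},{"dx":0,"dy":0,"dz":25,"ax":0,"ay":0,"az":0},{"dx":0,"dy":0,"dz":20,"ax":0,"ay":0,"az":0},{"dx":0,"dy":0,"dz":13,"ax":0,"ay":0,"az":0},{"dx":0,"dy":0,"dz":8,"ax":0,"ay":0,"az":0},{"dx":0,"dy":0,"dz":4,"ax":0,"ay":0,"az":0},{"dx":0,"dy":0,"dz":0,"ax":0,"ay":0,"az":0},{"dx":0,"dy":0,"dz":0,"ax":0,"ay":0,"az":0}]'
```

```text
time: 22.85
tool_pos: [0.4341, -0.2686, 0.2061]
tcp_rot: [2.995, 0.947, 0.001]
wrist_force: [0.3, -0.6, -0.4]
width: 0.475
grip_force: 41.4
```

```bash
python3 -m jog '[{"dx":0,"dy":0,"dz":3,"ax":0,"ay":0,"az":0},{"dx":0,"dy":0,"dz":1.5,"ax":0,"ay":0,"az":0},{"dx":0,"dy":0,"dz":0,"ax":0,"ay":0,"az":0},{"dx":0,"dy":0,"dz":0,"ax":0,"ay":0,"az":0}]'
python3 -m jog '[{"dx":0,"dy":0,"dz":0,"ax":0,"ay":0,"az":0},{"dx":0,"dy":0,"dz":0,"ax":0,"ay":0,"az":0},{"dx":0,"dy":0,"dz":0,"ax":0,"ay":0,"az":0},{"dx":0,"dy":0,"dz":0,"ax":0,"ay":0,"az":0},{"dx":0,"dy":0,"dz":-20,"ax":0,"ay":0,"az":0},{"dx":0,"dy":0,"dz":-35,"ax":0,"ay":0,"az":0},{"dx":0,"dy":0,"dz":-40,"ax":0,"ay":0,"az":0},{"dx":0,"dy":0,"dz":-40,"ax":0,"ay":0,"az":0},{"dx":0,"dy":0,"dz":0,"ax":0,"ay":0,"az":0},{"dx":0,"dy":0,"dz":0,"ax":0,"ay":0,"az":0}]' 0.8
python3 -c "
from h import *
delta(.620,.0602,.12,-25)
c=cam('side');cv2.imwrite('pics/s7.png',cv2.resize(c['img'][130:270,260:400,::-1],(560,560)))"
```

```text
time: 23.18
tool_pos: [0.4344, -0.2693, 0.2023]
tcp_rot: [2.995, 0.945, 0.002]
wrist_force: [-0.4, 1.1, 3.5]
width: 0.476
grip_force: 41.9
time: 24.02
tool_pos: [0.435, -0.2698, 0.3398]
tcp_rot: [2.99, 0.944, 0.007]
wrist_force: [-0.1, 0.6, 0.0]
width: 0.798
grip_force: 0.0
yaw now -55.0 az -30.0 then d [377.3  27.9  46.5] tilt fix deg [ 0.4  -0.15  0.  ] q6 0.36 q1 -0.60 t 24.0 w 0.80
```

View pics/s7.png

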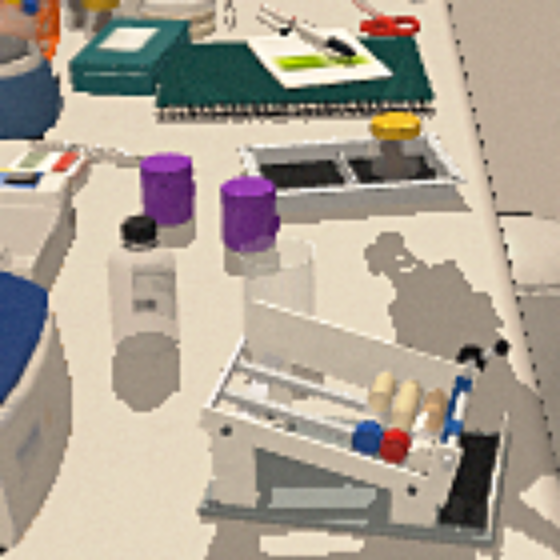

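```bash
python3 -c "
from h import *
delta(.620,.0602,.12,-55)
T=cam('top');S=cam('side');print(tri(T,(333.1,164.1),S,(260+139/4,130+230/4)))"
```

```text
yaw now -55.0 az 0.0 then d [ 341.2 -163.2   44.2] tilt fix deg [ 0.14 -0.05  0.  ] q6 0.36 q1 -0.60 t 24.1 w 0.80
(array([0.62007867, 0.05988316, 0.08961119]), np.float64(0.00415151679218496))
```

```bash
python3 -m jog '[{"dx":31,"dy":-14.8,"dz":0,"ax":0,"ay":0,"az":0},{"dx":31,"dy":-14.8,"dz":0,"ax":0,"ay":0,"az":0},{"dx":31,"dy":-14.8,"dz":0,"ax":0,"ay":0,"az":0},{"dx":31,"dy":-14.8,"dz":0,"ax":0,"ay":0,"az":0},{"dx":31,"dy":-14.8,"dz":0,"ax":0,"ay":0,"az":0},{"dx":31,"dy":-14.8,"dz":0,"ax":0,"ay":0,"az":0},{"dx":31,"dy":-14.8,"dz":0,"ax":0,"ay":0,"az":0},{"dx":31,"dy":-14.8,"dz":0,"ax":0,"ay":0,"az":0},{"dx":31,"dy":-14.8,"dz":0,"ax":0,"ay":0,"az":0},{"dx":31,"dy":-14.8,"dz":0,"ax":0,"ay":0,"az":0},{"dx":31,"dy":-14.8,"dz":0,"ax":0,"ay":0,"az":0},{"dx":0,"dy":0,"dz":15,"ax":0,"ay":0,"az":0},{"dx":0,"dy":0,"dz":0,"ax":0,"ay":0,"az":0},{"dx":0,"dy":0,"dz":0,"ax":0,"ay":0,"az":0},{"dx":0,"dy":0,"dz":0,"ax":0,"ay":0,"az":0}]' 1.0
python3 -c "
from h import *
delta(.6205,.060,.04,-55)"
```

```text
time: 25.42
tool_pos: [0.6186, 0.0595, 0.3195]
tcp_rot: [-2.995, -0.945, 0.006]
wrist_force: [0.4, -0.3, 0.6]
width: 0.998
grip_force: 0.0
yaw now -55.0 az 0.0 then d [  2.2   0.9 106.5] tilt fix deg [-0.1   0.19  0.  ] q6 1.02 q1 0.06 t 25.4 w 1.00
```

```bash
python3 -m jog '[{"dx":2,"dy":0,"dz":20,"ax":0,"ay":0,"az":0},{"dx":0,"dy":0,"dz":25,"ax":0,"ay":0,"az":0},{"dx":0,"dy":0,"dz":25,"ax":0,"ay":0,"az":0},{"dx":0,"dy":0,"dz":22,"ax":0,"ay":0,"az":0},{"dx":0,"dy":0,"dz":15,"ax":0,"ay":0,"az":0},{"dx":0,"dy":0,"dz":0,"ax":0,"ay":0,"az":0},{"dx":0,"dy":0,"dz":0,"ax":0,"ay":0,"az":0}]'
python3 -m jog '[{"dx":0,"dy":0,"dz":0,"ax":0,"ay":0,"az":0},{"dx":0,"dy":0,"dz":0,"ax":0,"ay":0,"az":0},{"dx":0,"dy":0,"dz":0,"ax":0,"ay":0,"az":0},{"dx":0,"dy":0,"dz":0,"ax":0,"ay":0,"az":0},{"dx":0,"dy":0,"dz":0,"ax":0,"ay":0,"az":0},{"dx":0,"dy":0,"dz":0,"ax":0,"ay":0,"az":0},{"dx":0,"dy":0,"dz":0,"ax":0,"ay":0,"az":0}]' 0 45
python3 -m jog '[{"dx":0,"dy":0,"dz":-15,"ax":0,"ay":0,"az":0},{"dx":0,"dy":0,"dz":-30,"ax":0,"ay":0,"az":0},{"dx":0,"dy":0,"dz":-30,"ax":0,"ay":0,"az":0},{"dx":0,"dy":0,"dz":-30,"ax":0,"ay":0,"az":0},{"dx":0,"dy":0,"dz":-20,"ax":0,"ay":0,"az":0},{"dx":0,"dy":0,"dz":0,"ax":0,"ay":0,"az":0},{"dx":0,"dy":0,"dz":0,"ax":0,"ay":0,"az":0}]'
python3 -c "
from h import *
delta(.5163,-.253,.12,-55)"
```

```text
time: 26.0
tool_pos: [0.6204, 0.0602, 0.2136]
tcp_rot: [-2.996, -0.943, 0.003]
wrist_force: [0.0, -1.0, 0.9]
width: 1.002
grip_force: 0.0
time: 26.58
tool_pos: [0.6222, 0.0613, 0.2163]
tcp_rot: [2.995, 0.946, 0.005]
wrist_force: [-0.4, -0.5, 6.4]
width: 0.532
grip_force: 46.6
time: 27.17
tool_pos: [0.6216, 0.0614, 0.3409]
tcp_rot: [2.995, 0.946, 0.006]
wrist_force: [-0.5, -0.3, -1.9]
width: 0.534
grip_force: 46.4
yaw now -54.9 az 0.1 then d [-266.7  197.1   47.4] tilt fix deg [ 0.11 -0.18  0.  ] q6 1.02 q1 0.06 t 27.2 w 0.53
```

```bash
python3 -m jog '[{"dx":-26.7,"dy":19.7,"dz":0,"ax":0,"ay":0,"az":0},{"dx":-26.7,"dy":19.7,"dz":0,"ax":0,"ay":0,"az":0},{"dx":-26.7,"dy":19.7,"dz":0,"ax":0,"ay":0,"az":0},{"dx":-26.7,"dy":19.7,"dz":0,"ax":0,"ay":0,"az":0},{"dx":-26.7,"dy":19.7,"dz":0,"ax":0,"ay":0,"az":0},{"dx":-26.7,"dy":19.7,"dz":0,"ax":0,"ay":0,"az":0},{"dx":-26.7,"dy":19.7,"dz":0,"ax":0,"ay":0,"az":0},{"dx":-26.7,"dy":19.7,"dz":0,"ax":0,"ay":0,"az":0},{"dx":-26.7,"dy":19.7,"dz":0,"ax":0,"ay":0,"az":0},{"dx":-26.7,"dy":19.7,"dz":0,"ax":0,"ay":0,"az":0},{"dx":0,"dy":0,"dz":20,"ax":0,"ay":0,"az":0},{"dx":0,"dy":0,"dz":20,"ax":0,"ay":0,"az":0},{"dx":0,"dy":0,"dz":0,"ax":0,"ay":0,"az":0},{"dx":0,"dy":0,"dz":0,"ax":0,"ay":0,"az":0},{"dx":0,"dy":0,"dz":0,"ax":0,"ay":0,"az":0}]'
python3 -c "
from h import *
delta(.5163,-.253,.0483,-55)"
```

```text
time: 28.42
tool_pos: [0.5155, -0.2528, 0.2983]
tcp_rot: [-2.994, -0.946, 0.002]
wrist_force: [0.4, -0.0, -0.5]
width: 0.533
grip_force: 46.5
yaw now -54.9 az 0.1 then d [ 0.6  0.7 77. ] tilt fix deg [-0.11  0.05  0.  ] q6 0.46 q1 -0.50 t 28.4 w 0.53
```

```bash
python3 -m jog '[{"dx":0,"dy":0,"dz":20,"ax":0,"ay":0,"az":0},{"dx":0,"dy":0,"dz":22,"ax":0,"ay":0,"az":0},{"dx":0,"dy":0,"dz":20,"ax":0,"ay":0,"az":0},{"dx":0,"dy":0,"dz":10,"ax":0,"ay":0,"az":0},{"dx":0,"dy":0,"dz":4,"ax":0,"ay":0,"az":0},{"dx":0,"dy":0,"dz":0,"ax":0,"ay":0,"az":0},{"dx":0,"dy":0,"dz":0,"ax":0,"ay":0,"az":0}]'
```

```text
time: 29.0
tool_pos: [0.5164, -0.2534, 0.2243]
tcp_rot: [2.994, 0.946, 0.002]
wrist_force: [0.3, -0.0, -0.6]
width: 0.536
grip_force: 46.5
```

```bash
python3 -m jog '[{"dx":0,"dy":0,"dz":2,"ax":0,"ay":0,"az":0},{"dx":0,"dy":0,"dz":1.5,"ax":0,"ay":0,"az":0},{"dx":0,"dy":0,"dz":0,"ax":0,"ay":0,"az":0},{"dx":0,"dy":0,"dz":0,"ax":0,"ay":0,"az":0}]'
python3 -m jog '[{"dx":0,"dy":0,"dz":0,"ax":0,"ay":0,"az":0},{"dx":0,"dy":0,"dz":0,"ax":0,"ay":0,"az":0},{"dx":0,"dy":0,"dz":0,"ax":0,"ay":0,"az":0},{"dx":0,"dy":0,"dz":0,"ax":0,"ay":0,"az":0},{"dx":0,"dy":0,"dz":-20,"ax":0,"ay":0,"az":0},{"dx":0,"dy":0,"dz":-35,"ax":0,"ay":0,"az":0},{"dx":0,"dy":0,"dz":-35,"ax":0,"ay":0,"az":0},{"dx":0,"dy":0,"dz":-35,"ax":0,"ay":0,"az":0},{"dx":30,"dy":-20,"dz":0,"ax":0,"ay":0,"az":0},{"dx":30,"dy":-20,"dz":0,"ax":0,"ay":0,"az":0},{"dx":30,"dy":-20,"dz":0,"ax":0,"ay":0,"az":0},{"dx":30,"dy":-20,"dz":0,"ax":0,"ay":0,"az":0},{"dx":30,"dy":-20,"dz":0,"ax":0,"ay":0,"az":0},{"dx":0,"dy":0,"dz":0,"ax":0,"ay":0,"az":0},{"dx":0,"dy":0,"dz":0,"ax":0,"ay":0,"az":0}]' 0.85
python3 -c "
from h import *
c=cam('side');d=cam('top');cv2.imwrite('pics/f.png',np.hstack([cv2.resize(c['img'][130:270,260:400,::-1],(400,400)),cv2.resize(d['img'][150:265,425:475,::-1],(174,400)),cv2.resize(d['img'][185:262,236:276,::-1],(208,400))]))"
```

```text
time: 29.33
tool_pos: [0.5165, -0.2538, 0.2213]
tcp_rot: [2.994, 0.945, 0.003]
wrist_force: [-1.2, 0.5, 4.8]
width: 0.533
grip_force: 47.1
time: 30.58
tool_pos: [0.5814, -0.0834, 0.3443]
tcp_rot: [-2.994, -0.951, 0.001]
wrist_force: [-0.0, 0.4, 0.4]
width: 0.849
grip_force: 0.0
```

View pics/f.png

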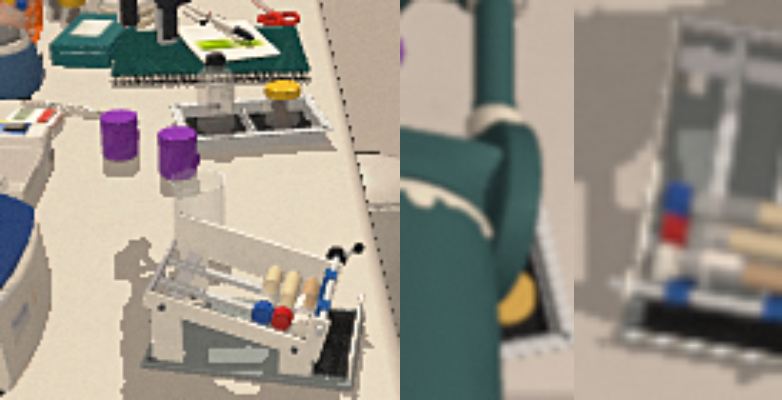

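The final picture shows white, red and blue from the gate up in the chute (caps at (668,262), (675,230) and (680,197), on the low-cheek side). The bottle (215,85) and jar (282,90) stand upright, one in each bay, and the beaker (200,200) is where it was.

```bash
python3 -c "
from h import *
print(bot.finish_job())"
```

```text
the job is handed in; nothing more can be done
None
```

I handed the job in at about 31 s with no verdict returned; in the last pictures the tubes lay white, red, blue from the gate with their caps on the low-cheek side, the jar and bottle stood upright one in each tray bay, and the beaker had not been touched.

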